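# Shift the column guide of a plate-filling frame to its marked stop

## Robot

A 6-joint arm with a two-finger parallel gripper is mounted at the origin on the work surface. World frame = base frame: x ahead of the robot, y to its left, z up, the work surface at z = 0. Lengths are in m, angles in rad, forces in N, time in s.
With the tool pointing down it reaches from about 0.35 to 0.85 m from the base axis. Payload 8.1 kg.
Tool frame: the origin (TCP) lies between the finger pads; the fingertips stand 17 mm ahead of it and the grasp point (between the pads) lies 2 mm behind it; z points along the fingers, y is the line along which they close (so a half turn about z gives the same grasp; the last joint's range is limited). The gripper opens to 85 mm and grips with 20 to 120 N. Pads are 22 mm wide; open, the fingers measure 114 mm over their backs; the gripper's body (76 mm by 85 mm) begins 54 mm behind the grasp point. The pads swing forward as they close: fully open they stand 13 mm farther back than shut.
Start: joints at [-1.207, 0.13, 1.488, -0, 1.523, -0.085], TCP at [0.26, -0.541, 0.248] pointing down, gripper open.
Joint ranges: [-2.96, 2.96], [-0.89, 2.26], [0.02, 2.5], [-1.34, 4.48], [0, 2.73], [-2.66, 2.66]. Speed limits (rad/s): [2.39, 2.39, 2.79, 3.14, 3.14, 3.14].

## Interface

Orientations are given as [roll, pitch, yaw] about the fixed x, y, z axes, in that order (R = Rz(yaw) Ry(pitch) Rx(roll)).
In Python, from plant import * gives the robot as it stands.
- The arm moves only by the shell command python3 -m handwheel 'ROWS' [FORCE]. ROWS is JSON, a list of rows, each a list of 5 numbers: the closure, from 0 (fully open) to 1 (shut), then the shift along the tool's x, y, z in m, then the turn about the tool's z in degrees. In form: [[fingers, x, y, z, spin], ...]. A call has 1 to 5 rows; each row shifts and turns the commanded pose from where the row before left it, along the tool's axes as they then stand; what a row does not reach is not made up. A row lasts 1/8 s, in which the tool goes at most 62.5 mm and 10.7 degrees, less where a joint would pass 70% of its speed; a pose out of reach is approached as far as the arm can. A call is refused whole if a number of a shift passes 0.0625 or a number of a turn 10.7, either way. A call with a gripper value outside its range is refused whole. The fingers move at their own pace and stop on an object; FORCE is the grip in N (left out, the last holds). Time passes only in rows, so rows that do not move let the fingers close. It gives the time, the measured TCP pose, the force, the opening and the grip force at its end, in the units of the state.
- sense(): the state, without advancing time (a new reading comes with each control period).
- get_image(name): name is "scene" or "top" or "wrist"; returns a dict with "frame" (420x560x3 uint8, blue, green, red), "fx", "fy", "cx", "cy" (pixels), "distortion" ([k1, k2, p1, p2, k3] as OpenCV has them; the pictures are not rectified), "pose" (4x4, takes a point from camera to world coordinates). Camera axes: x right, y down, z forward; pixel columns grow to the right and rows downward; lengths in m; the calibration is good to about 2 mm. A picture is of the moment at which its call begins. There is no depth.
- hand_in(): hands the job in; it is judged then, once.
The state is a dict: "time_s": time; "qpos": joint angles; "qvel": joint speeds; "effort": joint torques, N m; "tcp_pos": TCP position; "ee_rot": TCP orientation; "contact_force": force on the tool from outside, world axes, zero at the start; "torque": the same for the moment, N m; "width": finger opening in m; "finger_force": force on a finger pad.
Only numpy, scipy, OpenCV 4.12 (cv2) and the standard library are available. Lean on these libraries where they do the work, as an engineer would, in place of code of your own. Each camera call takes 0.05 s, during which the arm holds its last target. There are 200 camera calls.

## Task

Move the column guide of the plate-filling frame on to its marked stop, the one with the flat white tag: press down the thumb pad in the middle of the slider to free its brake, keep it pressed while you push the slider along the rail until it is right up against that stop, then let the pad come up so that the brake holds it there, and move clear. Do not force the slider along while its brake is on. Nothing needs picking up: leave the plate in its nest and everything else on the bench where it stands.

Things in the scene. Friction and masses are not known exactly. Their poses are not given: they have to be found in the camera images.
- guide: Plate-filling frame, fixed to the bench: aluminium base plate 175 mm (its x) by 262 mm (its y), 10 mm thick, holding a microplate. Along its far edge, parallel to its y axis and 62 mm from its centre towards its +x, runs a slotted rail 240 mm long, 30 mm wide, its top 38 mm above the bench. Origin under the centre of the base plate.
- slider_mid (a point): Centre of the top of the slider's dark saddle, 50 mm above the bench, on the rail's centre line. The saddle is 44 mm long along the rail (end faces 22 mm either side of this point) and 46 mm wide; a notched steel column bar reaches from it 143 mm towards the frame's -x, low over the plate (bar top 33 mm above the bench).
- pad_top (a point): Centre of the top face of the grey thumb pad on the middle of the slider, 66 mm above the bench when up. The pad is 36 mm wide and 42 mm long along the rail, with a rib 3 mm high and 4 mm wide across each end (34 mm clear between the ribs). It goes straight down by up to 7 mm.
- pad (a joint): How far the pad is pressed: 0 up, brake on; 0.007 m at the bottom. Its spring holds it up and the brake on: it starts to move at about 10 N, the brake is free after the first millimetre, the bottom takes about 13 N. Brake on, the slider resists about 10 N; free, about 1 N. Let go, the pad springs up and the brake grips again.
- slider (a joint): Position of the slider along the rail: 0 at the middle of the frame, growing towards the frame's +y; m.
- stop_marked_mid (a point): Centre of the top of the marked stop, 52 mm above the bench, on the rail: a dark steel clamp 14 mm long along the rail, 42 mm wide, screwed fast. Unlike the other stop it has a flat white tag 36 x 30 mm with an arrow, sticking out behind the rail 54 mm above the bench. It may be on either side of the slider, which touches it when slider_mid and this point are 29 mm apart along the rail.
- stop_plain_mid (a point): Centre of the top of the other stop, the same clamp but without a tag, on the other side of the slider.
- plate: The 96-well microplate lying loose in the frame's nest, 86 x 128 x 14 mm, its top 24 mm above the bench. Origin under its centre, long side along the frame's y.
- lidded_plate: A spare microplate with its lid on, 86 x 128 x 17 mm, loose; origin under its centre.
- reservoir: A low open reagent trough with four compartments, 85 x 128 x 30 mm, loose; origin under its centre.
- tube_rack: A small tube rack with capped tubes, 52 x 110 x 48 mm, loose, behind the rail; origin under its centre.
- pipette: A single-channel pipette lying on the bench in front of the frame, 250 mm long, 30 mm high, loose; origin under its middle, long axis along its y.
- tip_box: A lidded box of tips, 124 x 86 x 87 mm, loose; origin under its centre.
- media_bottle: A glass bottle with a screw cap, 86 mm in diameter, 165 mm tall, loose; origin under its centre.
- beaker: A glass beaker, 73 mm in diameter, 92 mm tall, loose; origin under its centre.

How it is judged:
On the way, in this order (a step that is already met when the one before it is completed fails the run):
1. the thumb pad is pressed down, with the slider still where it stood (value of joint pad above 0.0015 m and distance of slider_mid from where it was at the start of the episode below 0.006 m), for 0.05 s.
2. with the pad still down, the slider is pushed up against the marked stop (value of joint pad above 0.001 m and horizontal distance between slider_mid and stop_marked_mid below 0.032 m), for 0.05 s.
At the end, for the whole second after the job is handed in: the slider rests against the marked stop (gap under 3 mm), the thumb pad is up again so that the brake holds, and the plate still lies in its nest (horizontal distance between slider_mid and stop_marked_mid below 0.032 m and value of joint pad below 0.0008 m and velocity of joint slider between -0.005 and 0.005 m/s and distance of plate from where it was at the start of the episode below 0.004 m); the robot touches nothing.
It fails at once if the slider is forced along with its brake on (moves faster than 12 mm/s while the pad is less than 0.5 mm down) (value of joint pad below 0.0005 m and (velocity of joint slider above 0.012 m/s or velocity of joint slider below -0.012 m/s)).
It fails at once if the microplate is lifted or shifted out of its nest (more than 4 mm) (distance of plate from where it was at the start of the episode above 0.004 m).
It fails at once if a bystander is lifted, carried or shifted by more than 15 mm, or tipped (distance of any of lidded_plate, reservoir, tube_rack, pipette, tip_box, media_bottle, beaker from where it was at the start of the episode above 0.015 m or angle between any of lidded_plate, reservoir, tube_rack, pipette, tip_box, media_bottle, beaker's own z axis and vertical above 0.3 rad).
It also fails if it takes over 32 s, if anything falls off the work surface, if the arm or the gripper's body presses on something with over 40 N, if the wrist force passes 120 N, or if a joint passes its speed limit or range.

## Working session

There is one attempt and no reset: what is moved stays moved. The work goes in short steps, Python scripts to look and compute and a shell command to move; the robot and the scene stay as the last step left them, time stands still between calls to the robot, and variables do not carry over. Pictures are saved under pics/ and viewed, at most 10 in all, crops included, and the job is handed in when it is done.

```bash
mkdir -p pics; cat > h.py <<'E'
from plant import *
import numpy as np, cv2, json
def snap(n,f):
    im=get_image(n); cv2.imwrite(f'pics/{f}.png',im['frame'])
    np.savez(f'pics/{f}.npz',pose=im['pose'],K=np.array([[im['fx'],0,im['cx']],[0,im['fy'],im['cy']],[0,0,1.]]),d=np.array(im['distortion']))
def px(f,u,v,z):
    c=np.load(f'pics/{f}.npz'); n=cv2.undistortPoints(np.array([[[u,v]]],float),c['K'],c['d'])[0,0]
    P=c['pose']; r=P[:3,:3]@[n[0],n[1],1]; o=P[:3,3]; return o+r*(z-o[2])/r[2]
def proj(f,p):
    c=np.load(f'pics/{f}.npz'); T=np.linalg.inv(c['pose']); 
    return cv2.projectPoints(np.array([p],float),cv2.Rodrigues(T[:3,:3])[0],T[:3,3],c['K'],c['d'])[0].ravel()
E
python3 - <<'E'
from h import *
snap('top','top1'); snap('scene','scene1')
s=sense(); print(s['time_s'],s['tcp_pos'],s['ee_rot'],s['width'])
E
```

```text
0.1 [ 0.26016705 -0.54014441  0.24733353] [-3.13991943e+00 -1.71456894e-04  4.48762248e-01] 0.08519047539680648
```

View pics/top1.png

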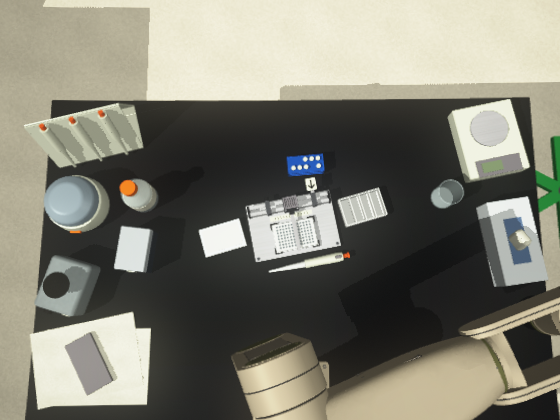

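View pics/scene1.png

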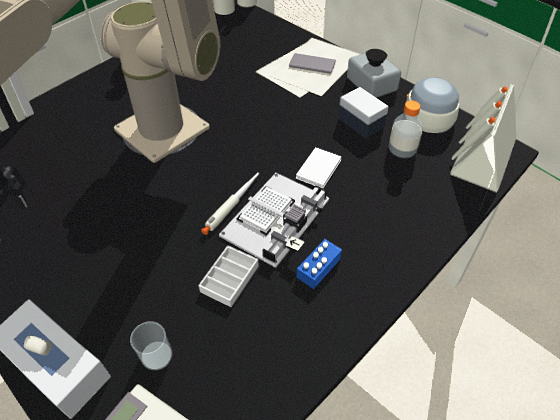

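The top view shows the frame near pixel (293,228), the slider near (291,203), the tag at (311,185) and a stop on each side. I'll zoom in and compute positions.

```bash
python3 - <<'E'
from h import *
a=cv2.imread('pics/top1.png')[150:280,190:400]; b=cv2.imread('pics/scene1.png')[165:295,195:350]
cv2.imwrite('pics/c1.png',cv2.resize(a,(798,494),interpolation=cv2.INTER_CUBIC))
for n,u,v,z in [('pad',291,203,.066),('tag',311,185,.054),('BL',258,262,.01),('BR',341,247,.01),('TL',247,199,.01),('stopL',262,210,.05)]: print(n,px('top1',u,v,z).round(4))
E
```

```text
pad [ 0.5634 -0.0036  0.066 ]
tag [ 0.6199 -0.0634  0.054 ]
BL [0.3944 0.0961 0.01  ]
BR [ 0.4385 -0.1533  0.01  ]
TL [0.5867 0.1311 0.01  ]
stopL [0.5456 0.0827 0.05  ]
```

View pics/c1.png

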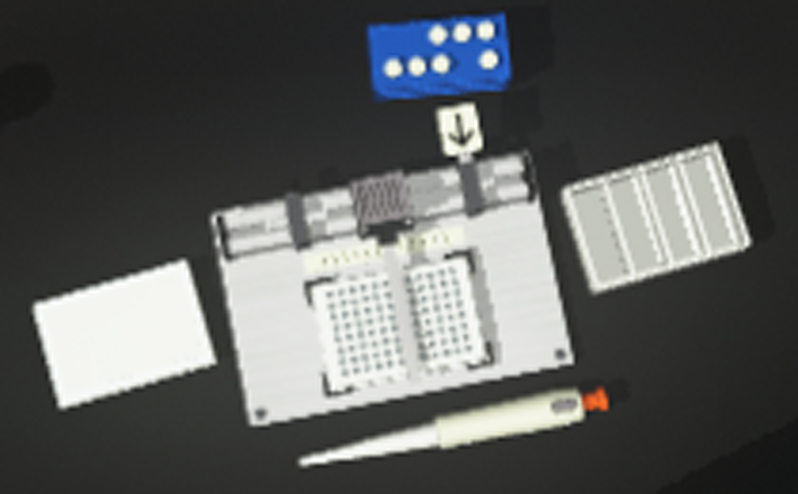

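Frame yaw is about 10°. The marked stop is at crop (471,188), on the frame's −y side, and the pad is at crop (382,200). Next I'll get exact positions and the motion in tool axes once the tool has turned to yaw 100° (tool x along the rail).

```bash
cat >> h.py <<'E'
from scipy.spatial.transform import Rotation as R
def totool(p):
    s=sense(); return R.from_euler('xyz',s['ee_rot']).inv().apply(np.array(p)-s['tcp_pos'])
E
python3 - <<'E'
from h import *
f=lambda u,v,z:px('top1',190+u/3.8,150+v/3.8,z)
pad=f(382,200,.066);st=f(471,188,.052);pl=f(298,221,.052);print(pad,st,pl)
d=pl-st;print(np.degrees(np.arctan2(-d[0],d[1])))
print('dist',np.linalg.norm((pad-st)[:2]))
RR=R.from_euler('xyz',[np.pi,0,np.radians(100)])
print(RR.inv().apply(np.array([pad[0],pad[1],.2])-sense()['tcp_pos']))
E
python3 -m handwheel '[[1,0,0,0,-10.6],[1,0,0,0,-10.6],[1,0,0,0,-10.6],[1,0,0,0,-10.6],[1,0,0,0,-10.6]]' 40
python3 -m handwheel '[[1,0,0,0,-10.6],[1,0,0,0,-10.6]]'
```

```text
[ 0.56451908 -0.00216431  0.066     ] [ 0.57632248 -0.07181549  0.052     ] [0.550716   0.06351542 0.052     ]
10.714487158665747
dist 0.07064422770900115
[0.4769568  0.39314751 0.04733353]
time_s: 0.72
tcp_pos: [0.2602, -0.5403, 0.2476]
ee_rot: [-3.141, -0.001, 1.38]
contact_force: [0.5, -0.5, 0.4]
width: -0.0002
finger_force: 0.0
time_s: 0.98
tcp_pos: [0.2602, -0.5403, 0.2477]
ee_rot: [-3.141, -0.001, 1.75]
contact_force: [-0.1, 0.7, -0.5]
width: 0.0001
finger_force: 0.0
```

```bash
python3 -m handwheel '[[1,0.04,0.033,0,0],[1,0.04,0.033,0,0],[1,0.04,0.033,0,0],[1,0.04,0.033,0,0],[1,0.04,0.033,0,0]]'
python3 -m handwheel '[[1,0.04,0.033,0,0],[1,0.04,0.033,0,0],[1,0.04,0.033,0,0],[1,0.04,0.033,0,0],[1,0.04,0.033,0,0]]'
python3 -m handwheel '[[1,0.0,0.02,0,0],[1,0,0,0,0]]'
python3 - <<'E'
from h import *
snap('wrist','w1'); print(totool([.5645,-.0022,.15]), sense()['ee_rot'])
E
```

```text
time_s: 1.6
tcp_pos: [0.3888, -0.3135, 0.2479]
ee_rot: [-3.141, -0.0, 1.744]
contact_force: [0.9, 1.0, 0.1]
width: -0.0001
finger_force: 0.0
time_s: 2.22
tcp_pos: [0.517, -0.0881, 0.248]
ee_rot: [-3.141, -0.0, 1.744]
contact_force: [0.9, -1.0, -0.1]
width: 0.0
finger_force: 0.0
time_s: 2.48
tcp_pos: [0.5366, -0.0854, 0.2476]
ee_rot: [-3.141, -0.0, 1.746]
contact_force: [-1.3, -0.1, -0.3]
width: 0.0001
finger_force: 0.0
[0.07761755 0.04276593 0.09760358] [-3.14014715e+00 -4.53207853e-04  1.74465436e+00]
```

View pics/w1.png

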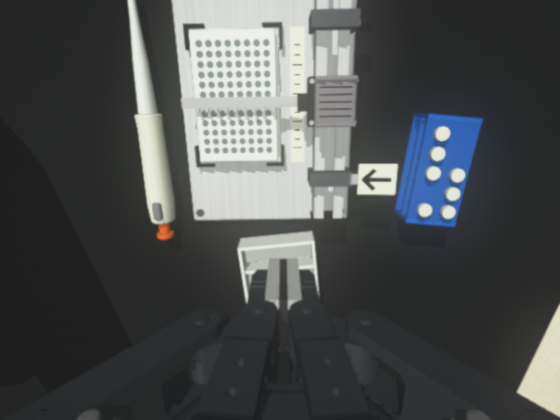

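The wrist view is clear: pad centre at about (335,101), marked stop with tag at about (329,178), plain stop at about (335,18).

```bash
python3 - <<'E'
from h import *
pad=px('w1',335,101,.066);st=px('w1',330,178,.052);pl=px('w1',335,18,.052)
print(pad,st,pl);d=pl-st;print(np.degrees(np.arctan2(-d[0],d[1])),np.linalg.norm((pad-st)[:2]))
for v in (76,80,122,127): print(v,px('w1',335,v,.067))
for a,b in ((314,100),(356,100)): print(px('w1',a,b,.066))
print(totool([pad[0],pad[1],.12]))
im=cv2.imread('pics/w1.png')[60:210,270:420]; cv2.imwrite('pics/c2.png',cv2.resize(im,(600,600),interpolation=cv2.INTER_CUBIC))
E
```

```text
[5.65552424e-01 3.43331927e-04 6.60000000e-02] [ 0.57831726 -0.06911657  0.052     ] [0.55297072 0.06539657 0.052     ]
10.67121719020505 0.07062307525928346
76 [0.56101529 0.01980846 0.067     ]
80 [0.56170582 0.01674634 0.067     ]
122 [ 0.56924894 -0.01674625  0.067     ]
127 [ 0.57018392 -0.02090298  0.067     ]
[ 0.54753471 -0.00196725  0.066     ]
[0.58319951 0.00424148 0.066     ]
[0.07992689 0.04428581 0.12760247]
```

View pics/c2.png

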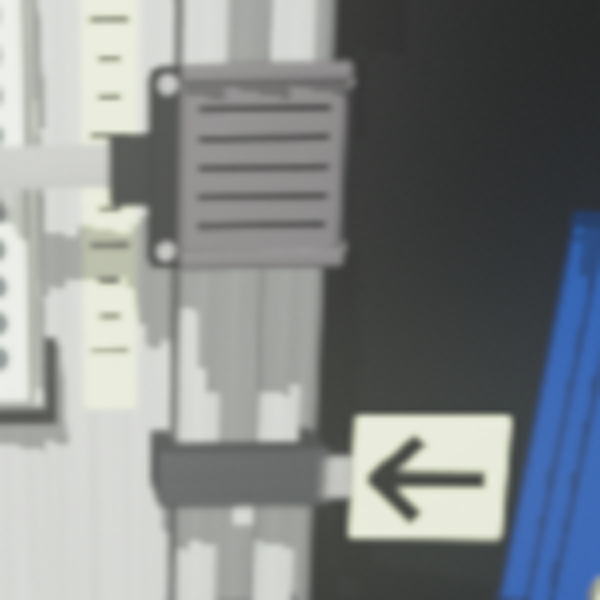

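```bash
python3 -m handwheel '[[1,0.026,0.0145,0.03,0],[1,0.026,0.0145,0.03,0],[1,0.026,0.0145,0.03,0],[1,0,0,0.03,0],[1,0,0,0.01,0]]'
python3 -m handwheel '[[1,0,0,0,0]]'
python3 - <<'E'
from h import *
snap('wrist','w2'); print(sense()['tcp_pos'],totool([.565,-.001,.1]), sense()['ee_rot'])
E
```

```text
time_s: 3.15
tcp_pos: [0.5635, -0.0025, 0.1159]
ee_rot: [-3.137, -0.001, 1.743]
contact_force: [0.0, -0.2, 0.4]
width: 0.0001
finger_force: 0.0
time_s: 3.28
tcp_pos: [0.5649, -0.0028, 0.118]
ee_rot: [-3.14, -0.0, 1.743]
contact_force: [0.0, -0.3, -0.1]
width: -0.0
finger_force: 0.0
[ 0.56580506 -0.00283929  0.11919623] [ 0.0019548  -0.00049094  0.01919542] [3.14096101e+00 2.58627747e-04 1.74257140e+00]
```

View pics/w2.png

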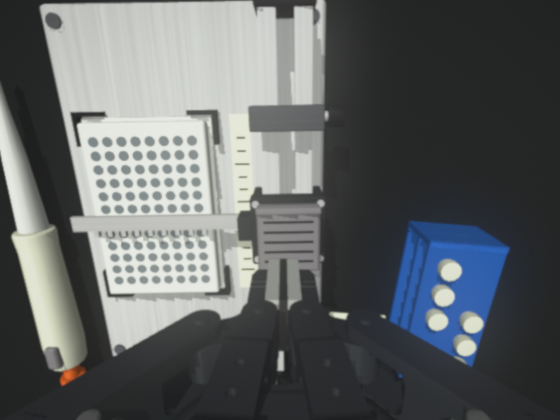

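The closed fingertips at (283,262) are in line with the pad (columns 257–320, rows 197–265). I'll descend carefully.

```bash
python3 -m handwheel '[[1,0.002,0,0.015,0],[1,0,0,0.012,0],[1,0,0,0,0]]'
python3 -m handwheel '[[1,0,0,0.004,0],[1,0,0,0,0]]'
python3 -m handwheel '[[1,0,0,0.004,0],[1,0,0,0,0]]'
```

```text
time_s: 3.7
tcp_pos: [0.5641, 0.0001, 0.0896]
ee_rot: [-3.139, -0.001, 1.744]
contact_force: [0.7, -0.2, 0.3]
width: 0.0
finger_force: 0.0
time_s: 3.95
tcp_pos: [0.5653, 0.0, 0.0872]
ee_rot: [-3.141, -0.0, 1.744]
contact_force: [0.2, -0.8, 0.4]
width: -0.0
finger_force: 0.0
time_s: 4.2
tcp_pos: [0.5654, -0.0, 0.0833]
ee_rot: [3.141, 0.0, 1.744]
contact_force: [0.2, 0.4, 0.3]
width: -0.0004
finger_force: 0.0
```

```bash
python3 -m handwheel '[[1,0,0,0.002,0],[1,0,0,0,0]]'
python3 -m handwheel '[[1,0,0,0.002,0],[1,0,0,0,0]]'
```

```text
time_s: 4.45
tcp_pos: [0.5657, -0.0001, 0.0824]
ee_rot: [3.141, 0.0, 1.744]
contact_force: [-3.6, -0.0, 9.4]
width: -0.0004
finger_force: 4.9
time_s: 4.7
tcp_pos: [0.5657, -0.0001, 0.0806]
ee_rot: [3.141, 0.0, 1.744]
contact_force: [-3.8, 0.1, 11.4]
width: -0.0001
finger_force: 5.3
```

```bash
python3 -m handwheel '[[1,0,0,0.0025,0],[1,0,0,0,0]]'
python3 -m handwheel '[[1,-0.003,0,0,0],[1,-0.004,0,0,0],[1,-0.004,0,0,0],[1,-0.004,0,0,0],[1,0,0,0,0]]'
```

```text
time_s: 4.95
tcp_pos: [0.5657, -0.0002, 0.0782]
ee_rot: [3.141, 0.001, 1.744]
contact_force: [-5.7, 0.0, 11.7]
width: 0.0002
finger_force: 5.8
time_s: 5.58
tcp_pos: [0.5686, -0.0154, 0.0785]
ee_rot: [3.14, 0.001, 1.744]
contact_force: [-5.4, -1.3, 12.2]
width: -0.0001
finger_force: 5.7
```

```bash
python3 -m handwheel '[[1,-0.004,-0.0003,0,0],[1,-0.004,-0.0003,0,0],[1,-0.004,0,0,0],[1,-0.004,0,0,0],[1,0,0,0,0]]'
python3 -m handwheel '[[1,-0.003,0,0,0],[1,-0.003,0,0,0],[1,0,0,0,0]]'
python3 - <<'E'
from h import *
snap('wrist','w3')
E
```

```text
time_s: 6.2
tcp_pos: [0.5716, -0.0313, 0.079]
ee_rot: [3.139, 0.001, 1.744]
contact_force: [-1.7, -1.3, 10.7]
width: -0.0001
finger_force: 5.6
time_s: 6.58
tcp_pos: [0.5727, -0.0371, 0.079]
ee_rot: [3.138, 0.001, 1.744]
contact_force: [-2.6, 0.4, 11.4]
width: -0.0001
finger_force: 5.6
```

View pics/w3.png

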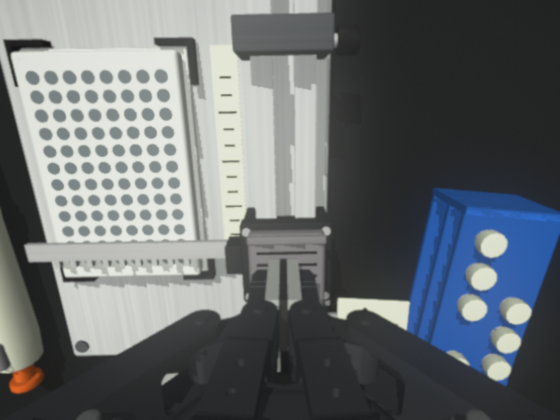

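The slider is following: the pad is still under the fingertips at (283,262) and the bar has moved along the plate. I'll push on until it meets resistance.

```bash
python3 -m handwheel '[[1,-0.002,0,0.0005,0],[1,-0.002,0,0,0],[1,0,0,0,0]]'
python3 -m handwheel '[[1,-0.002,0,0,0],[1,0,0,0,0]]'
python3 -m handwheel '[[1,-0.002,0,0,0],[1,0,0,0,0]]'
```

```text
time_s: 7.0
tcp_pos: [0.5734, -0.041, 0.0785]
ee_rot: [3.138, 0.001, 1.744]
contact_force: [-1.2, -0.4, 11.1]
width: -0.0001
finger_force: 5.7
time_s: 7.25
tcp_pos: [0.5737, -0.0422, 0.0784]
ee_rot: [3.138, 0.0, 1.744]
contact_force: [-1.9, 2.5, 11.8]
width: -0.0002
finger_force: 5.7
time_s: 7.5
tcp_pos: [0.5739, -0.0434, 0.0783]
ee_rot: [3.138, -0.001, 1.744]
contact_force: [-1.0, 6.5, 11.3]
width: 0.0
finger_force: 5.7
```

```bash
python3 - <<'E'
from h import *
snap('scene','s2')
im=cv2.imread('pics/s2.png')[170:280,210:350]; cv2.imwrite('pics/c3.png',cv2.resize(im,(764,600),interpolation=cv2.INTER_CUBIC))
E
```

```text
(no output)
```

View pics/c3.png

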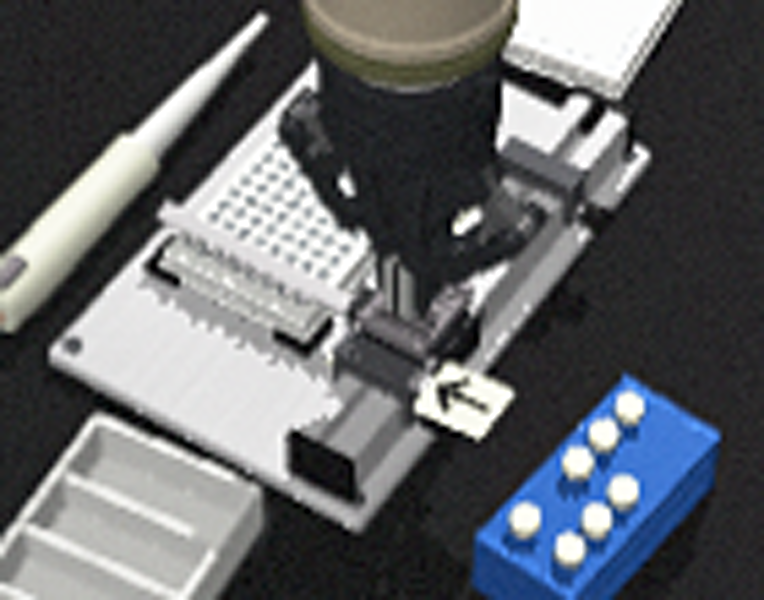

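The scene crop shows the saddle's end directly against the tagged clamp at (380,360). I'll lift straight up and keep a slight bias towards the stop.

```bash
python3 -m handwheel '[[1,0.0005,0,-0.002,0],[1,0,0,-0.002,0],[1,0,0,-0.002,0],[1,0,0,-0.003,0],[1,0,0,-0.005,0]]'
python3 -m handwheel '[[1,0,0,-0.03,0],[1,0,0,-0.05,0],[1,0,0,-0.05,0],[1,0.06,0,0,0],[1,0.06,0,0,0]]'
python3 -m handwheel '[[1,0.06,0,0,0],[1,0,0,0,0],[1,0,0,0,0]]'
python3 - <<'E'
from h import *
snap('wrist','w4'); snap('top','t4')
a=cv2.imread('pics/w4.png'); b=cv2.resize(cv2.imread('pics/t4.png')[165:265,220:360],(588,420),interpolation=cv2.INTER_CUBIC)
c=np.hstack([cv2.resize(a,(400,300)),cv2.resize(b,(400,300))]); cv2.imwrite('pics/c4.png',c)
E
```

```text
time_s: 8.18
tcp_pos: [0.5719, -0.044, 0.0899]
ee_rot: [-3.14, -0.0, 1.744]
contact_force: [0.3, -0.0, 0.7]
width: 0.0
finger_force: 0.0
time_s: 8.8
tcp_pos: [0.552, 0.0749, 0.2215]
ee_rot: [3.14, 0.0, 1.741]
contact_force: [1.4, 0.1, -0.6]
width: -0.0001
finger_force: 0.0
time_s: 9.18
tcp_pos: [0.5413, 0.1332, 0.2202]
ee_rot: [-3.141, 0.001, 1.745]
contact_force: [-0.2, 0.4, -0.2]
width: -0.0
finger_force: 0.0
```

View pics/c4.png

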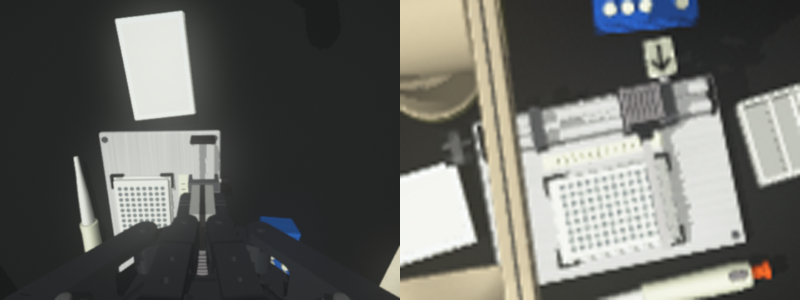

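The top view on the right shows the slider against the tagged stop, with the plate in place. One close crop to check the gap.

```bash
python3 - <<'E'
from h import *
b=cv2.imread('pics/t4.png')[180:220,285:335]; cv2.imwrite('pics/c5.png',cv2.resize(b,(750,600),interpolation=cv2.INTER_CUBIC))
E
```

```text
(no output)
```

View pics/c5.png

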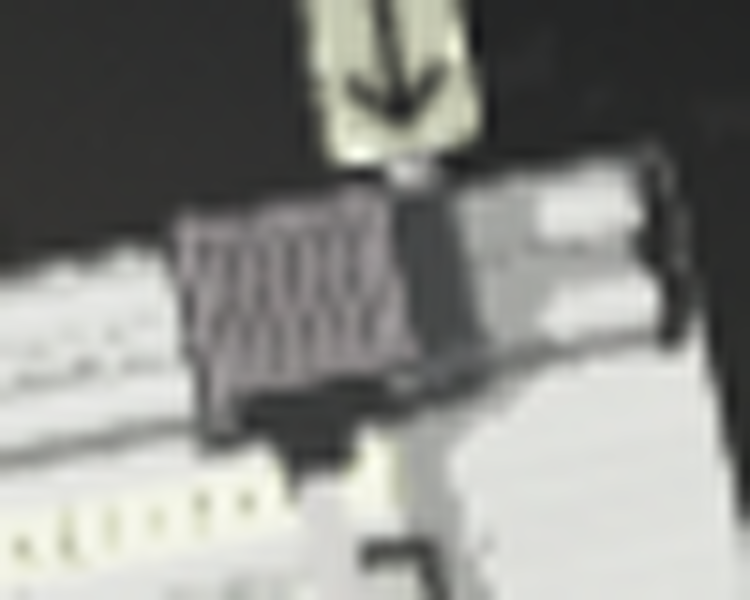

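The crop shows the pad's edge at x≈400 meeting the clamp, which spans x≈400–470, with no gap. The arm is clear, so I'm handing in.

```bash
python3 -c "
from plant import *
print(hand_in())"
```

```text
the job is handed in; nothing more can be done
None
```

The job is handed in: I pressed the pad, pushed the slider about 43 mm until it met the tagged stop, let the pad up and moved the arm clear; the last top view shows no gap and the plate in its nest, but the hand-in returned no verdict.

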